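# Take the orange grease filter out of the bench extractor

### The arm

A 6-joint arm with a two-finger parallel gripper is mounted at the origin on the work surface. World frame = base frame: x ahead of the robot, y to its left, z up, the work surface at z = 0. Lengths are in m, angles in rad, forces in N, time in s.
With the tool pointing down it reaches from about 0.3 to 1 m from the base axis. Payload 5.1 kg.
Tool frame: the origin (TCP) lies on the front face of the gripper's body, between the roots of the fingers; the fingertips stand 78 mm ahead of it and the grasp point (between the pads) lies ctrl.grip_depth ahead of it (ctrl.grip_depth is the distance from the TCP to the grasp point, in m); z points along the fingers, y is the direction in which the jaws open and shut (so a half turn about z gives the same grasp; the last joint's range is limited). The gripper opens to 95 mm and grips with 3 to 60 N. Pads are 20 mm wide; open, the fingers measure 119 mm over their backs; the gripper's body (75 mm by 180 mm) begins 59 mm behind the grasp point.
Start: joints at [-1.41, 0.124, 1.65, -0, 1.367, -0.083], TCP at [0.157, -0.631, 0.292] pointing down, gripper open.
Joint ranges: [-2.61, 2.61], [-1.02, 2.33], [0.03, 2.71], [-1.35, 4.49], [0.32, 2.68], [-2.91, 2.91]. Speed limits (rad/s): [2.57, 2.57, 3.14, 3.14, 3.14, 3.14].

### API

Orientations are given as a 3x3 rotation matrix whose columns are the frame's x, y, z axes.
In Python, from workcell import ctrl gives the robot as it stands.
- The arm moves only by the tool step_arm, never from a script. Its argument "moves" is a list of rows, each an object with "dp": the shift along the world's x, y, z in m, a list of three; "twist": the turn, a rotation vector about the world's x, y, z in degrees, a list of three. In form: [{"dp": [tx, ty, tz], "twist": [ax, ay, az]}, ...]. A call has 1 to 20 rows; each row shifts and turns the pose as measured when the row begins; what a row does not reach is not made up. A row lasts 1/8 s, in which the tool goes at most 62.5 mm and 10.7 degrees, less where a joint would pass 70% of its speed; a pose out of reach is approached as far as the arm can. A call is refused whole if a number of a shift passes 0.0625 or a number of a turn 10.7, either way. A call with a gripper value outside its range is refused whole. "grip" is the finger opening in m, from 0 to 0.0951, set as the call begins (left out, the last holds). The fingers move at their own pace and stop on an object; "grip_force" is the grip in N (left out, the last holds). Time passes only in rows, so rows that do not move let the fingers close. It gives the time, the measured TCP pose, the force and the opening at its end, in the units of the state.
- ctrl.get_obs(): the state, without advancing time (a new reading comes with each control period).
- ctrl.snapshot(name): name is "side" or "top" or "wrist"; returns (picture, depth): 384x512x3 uint8, red, green, blue; 384x512 float32, m along the optical axis (not along the pixel's ray), 0 where there is no reading.
- ctrl.camera_model(name): a dict with "intrinsics" (3x3 intrinsics, pixels), "R" (3x3) and "t" (3): a world point X has camera coordinates R X + t; the wrist camera has in their place "tool_from_camera" (4x4, takes a point from camera to tool coordinates, whose origin is the TCP and whose axes are the flange's). Camera axes: x right, y down, z forward; pixel columns grow to the right and rows downward; lengths in m; the calibration is good to about 2 mm. The wrist camera is an equidistant fisheye: a pixel r from the principal point sees the ray r / f radians off the axis. A picture is of the moment at which its call begins: read the wrist's pose just before it. camera_model takes no time and is no camera call.
- ctrl.sign_off(): hands the job in, once; it reports no verdict.
The state is a dict: "t": time; "joints": joint angles; "joint_velocities": joint speeds; "joint_efforts": joint torques, N m; "tcp_pos": TCP position; "orientation": TCP orientation; "ft_force": force on the tool from outside, world axes, zero at the start; "ft_torque": the same for the moment, N m; "opening": finger opening in m.
Only numpy, scipy, OpenCV 4.12 (cv2) and the standard library are available. Lean on these libraries where they do the work, as an engineer would, in place of code of your own. Each camera call takes 0.05 s, during which the arm holds its last target. There are 200 camera calls.

### The job

Lift the blue flap of the white fume extractor right up so that it stays open, then draw out the grease filter with the orange tab, leaving the blue-tabbed filter in its slot. Finish still holding the orange-tabbed filter in the gripper: upright, over the middle of the dark drip tray, its broad faces parallel to the tray's long sides, its lower edge about 10 cm above the tray and still. The flap stays open; do not disturb the bottle, the jar and the cup.

Things in the scene. Friction and masses are not known exactly. Their poses are not given: they have to be found in the camera images.
- extractor: fixed white housing 170 (x) x 230 (y) x 120 mm high, walls 6 mm, open-topped under its blue flap. Origin: centre of underside; x towards the hinge side (away from robot at yaw 0), y along hinge. Inside, a deck 70 mm high has two slots at x -20, y +40 and -40 mm, each 94 (x) x 14 mm (y), floor 8 mm high; a filter stands in each. Which is where varies
- flap (a joint): flap angle: 0 shut (level) to 1.9 rad (leaning back past upright); starts 0 to 0.3. The stiff hinge (about 0.4 N m) stays at any angle; lifting at the knob takes about 4 N. Opens upward, turning about the extractor's +y axis: the edge near the robot rises and swings over to the hinge side
- flap_hinge (a point): middle of the hinge line: extractor x +85 mm, y 0, height 120.5 mm. Turns with the flap: x from its free edge to the hinge, y along the hinge, z out of its top face (up when shut)
- flap_knob (a point): grip point in the white knob on the flap: block 24 (flap x) x 16 (y, along hinge) x 35 mm tall. Point: 26 mm over the flap's top face, 9 mm below the knob's top, 165 mm from the hinge along the flap and 32 mm out. Pinched across 16 mm, fingers down, it pivots between the pads. Flap: 192 x 234 x 6 mm, ends 27 mm beyond the knob, 22 mm beyond the housing. Axes as flap_hinge
- filter_orange: the filter to take: loose aluminium plate with grey mesh on its broad faces, 90 (x) x 10 (y) x 75 mm high (z), with a flat orange tab on its top edge, 36 (x) x 10 (y) and 25 mm high, total height 100 mm; 0.10 to 0.20 kg. Origin: centre of its lower edge; broad faces look along +-y. Its axes match the extractor's at the start
- filter_orange_tab (a point): middle of the orange tab, 87 mm above the filter's lower edge, on its centre line; pinch it across its 10 mm (filter y)
- filter_blue: the look-alike with a blue tab, same sizes and axes; leave it in its slot
- tray: fixed dark steel drip tray, 200 (x) x 120 (y) x 20 mm high, wall and floor 4 mm. Origin: centre of its underside on the bench; x along its long sides
- amber_bottle: small amber bottle with white cap, 44 mm wide, 85 mm high; bystander, origin under its centre
- red_jar: glass jar with a red cap, 60 mm wide, 70 mm high; bystander, origin under its centre
- yellow_cup: yellow cup, 84 mm wide, 75 mm high; bystander, origin under its centre
Not all that is in view belongs to the job. What is shaped like the tray but red is not meant.

How it is judged:
By the outcome, as a careful person would: the job done as asked, in the order asked, and still so for the second after the job is handed in, while the arm keeps its last pose, push and grip.
It also fails if it takes over 58 s, if anything falls off the work surface, if the arm or the gripper's body presses on something with over 40 N, if the wrist force passes 120 N, or if a joint passes its speed limit or range.

## Working session

There is one attempt and no reset: what is moved stays moved. The work goes in short steps, Python scripts to look and compute and a tool call to move; the robot and the scene stay as the last step left them, time stands still between calls to the robot, and variables do not carry over. Pictures are saved under pics/ and viewed, about 8 in all and at most 12, crops included, and the job is handed in when it is done.

Besides the shell and the picture viewer there is one more tool, called after "Emit:" in YAML: its name, and indented under it one key for each argument. step_arm: Moves the arm, as the interface text tells. Its arguments: {"type":"object","properties":{"moves":{"type":"array","items":{"type":"object","properties":{"dp":{"type":"array","items":{"type":"number"}},"twist":{"type":"array","items":{"type":"number"}}}}},"grip":{"type":"number"},"grip_force":{"type":"number"}},"required":["moves"]}

```bash
mkdir -p pics; ls; cat > h.py <<'E'
import numpy as np, cv2
from workcell import ctrl
def snap(n):
    o=ctrl.get_obs(); p,d=ctrl.snapshot(n); return o,p,d
def save(n,p,crop=None,s=1):
    if crop: p=p[crop[1]:crop[3],crop[0]:crop[2]]
    p=cv2.resize(p,None,fx=s,fy=s,interpolation=cv2.INTER_CUBIC)
    cv2.imwrite('pics/'+n+'.png',p[:,:,::-1])
def world(n,d):
    m=ctrl.camera_model(n);K=np.array(m['intrinsics'])
    v,u=np.mgrid[:d.shape[0],:d.shape[1]]
    c=np.stack([(u-K[0,2])/K[0,0]*d,(v-K[1,2])/K[1,1]*d,d],-1)
    return (c-np.array(m['t']))@np.array(m['R'])
def onplane(n,u,v,z):
    m=ctrl.camera_model(n);K=np.array(m['intrinsics']);R=np.array(m['R']);t=np.array(m['t'])
    r=R.T@np.linalg.solve(K,[u,v,1]);C=-R.T@t
    return C+r*(z-C[2])/r[2]
E
python3 - <<'E'
from h import *
ims=[]
for n in('top','side'):
    o,p,d=snap(n);np.savez(n+'0.npz',p=p,d=d);save(n+'0',p,s=1.5)
    m=ctrl.camera_model(n);print(n,-np.array(m['R']).T@np.array(m['t']))
    W=world(n,d)
    print(W[::48,::64].round(2).tolist() if n=='top' else '')
print(ctrl.grip_depth,o)
E
```

```text
pics
top [0.44581888 0.01749941 1.40329744]
[[[1.48, 1.15, -0.75], [1.48, 0.86, -0.75], [1.47, 0.57, -0.76], [1.46, 0.27, -0.75], [1.45, -0.02, -0.75], [1.45, -0.32, -0.75], [1.44, -0.61, -0.75], [1.43, -0.91, -0.75]], [[0.89, 0.64, 0.22], [1.25, 0.86, -0.76], [1.24, 0.57, -0.74], [1.24, 0.28, -0.75], [1.23, -0.02, -0.75], [1.22, -0.31, -0.74], [0.95, -0.39, 0.0], [0.94, -0.58, -0.0]], [[0.77, 0.64, 0.22], [0.78, 0.5, 0.17], [0.82, 0.38, 0.0], [0.82, 0.19, -0.0], [0.81, -0.0, -0.0], [0.81, -0.19, -0.0], [0.8, -0.38, 0.01], [0.78, -0.54, 0.08]], [[0.67, 0.7, 0.11], [0.68, 0.57, -0.0], [0.68, 0.38, -0.0], [0.67, 0.19, 0.0], [0.67, 0.0, 0.0], [0.66, -0.19, -0.0], [0.66, -0.38, 0.0], [0.65, -0.57, 0.0]], [[0.54, 0.74, 0.02], [0.54, 0.56, 0.01], [0.45, 0.02, 1.4], [0.53, 0.19, 0.0], [0.52, 0.01, -0.0], [0.51, -0.16, 0.13], [0.52, -0.37, 0.0], [0.51, -0.56, 0.0]], [[0.41, 0.71, 0.09], [0.4, 0.57, -0.0], [0.39, 0.38, -0.0], [0.39, 0.2, 0.0], [0.38, 0.01, -0.0], [0.38, -0.18, -0.0], [0.37, -0.36, 0.0], [0.37, -0.55, -0.0]], [[0.27, 0.74, 0.02], [0.26, 0.57, 0.0], [0.26, 0.38, 0.0], [0.25, 0.
[... 398 characters left out ...]
        1.36754680e+00, -8.26102002e-02]), 'joint_velocities': array([ 0.00028353, -0.00081837, -0.001038  ,  0.00042586,  0.00072698,
       -0.00096842]), 'joint_efforts': array([ 4.47888824e-04, -4.19168329e+01, -3.61383998e+01,  7.78466184e-02,
        4.63283679e-02, -6.62045045e-05]), 'tcp_pos': array([ 0.15677711, -0.63030864,  0.29100542]), 'orientation': array([[ 9.70428901e-01,  2.41386846e-01, -3.71257956e-04],
       [ 2.41387091e-01, -9.70426704e-01,  2.06983905e-03],
       [ 1.39353285e-04, -2.09824851e-03, -9.99997789e-01]]), 'ft_force': array([-0.0882583 , -0.13093971, -0.38858399]), 'ft_torque': array([-0.04110449,  0.01655247,  0.01872687]), 'opening': 0.09537956471261454}
```

View pics/top0.png

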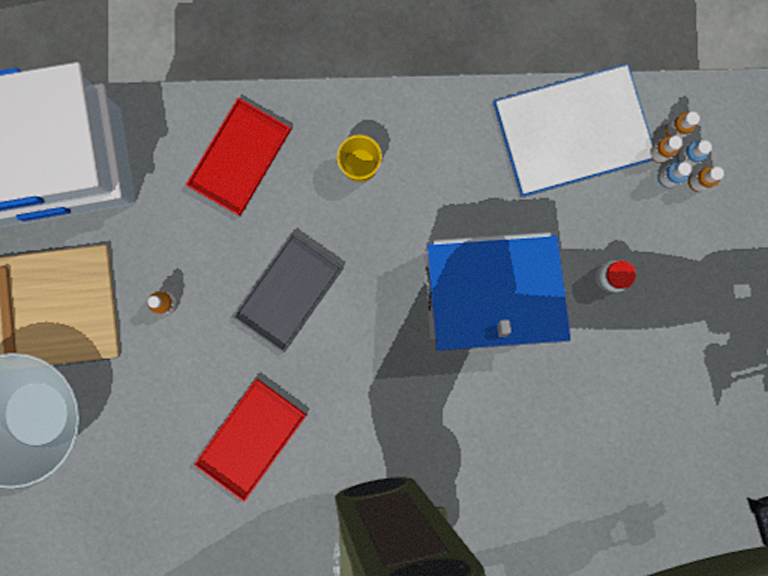

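View pics/side0.png

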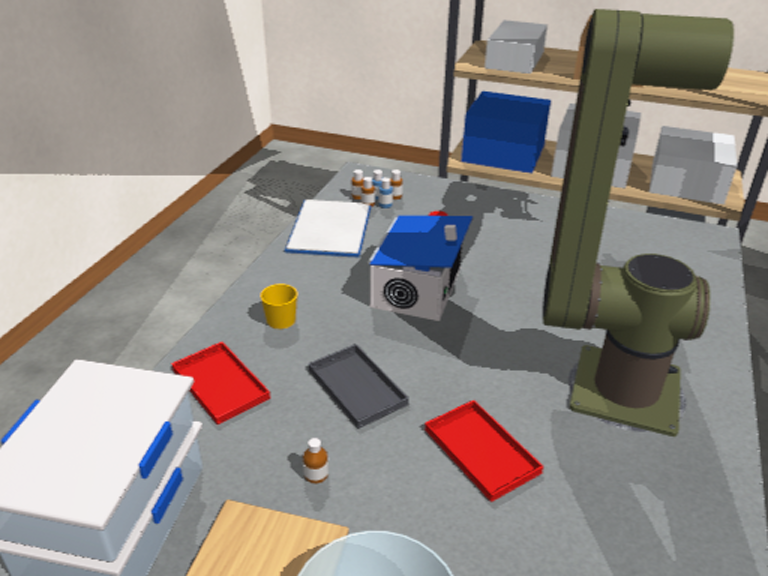

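Top view (x1.5 px): blue flap (430–570, 235–350) with white knob at (505,327). There are three tray shapes: dark at (290,290), red at (240,155) and red at (250,437). The dark one fits. Bottle is at (160,300), cup at (360,158), jar at (618,275). The side view agrees.

```bash
python3 - <<'E'
from h import *
z=np.load('top0.npz');p=z['p'];d=z['d'];W=world('top',d);W[d==0]=9
hsv=cv2.cvtColor(p,cv2.COLOR_RGB2HSV)
def big(m):
    n,l,s,c=cv2.connectedComponentsWithStats(m.astype(np.uint8));i=1+s[1:,4].argmax();return l==i
roi=np.zeros(d.shape,bool);roi[140:250,270:395]=1
b=big((hsv[...,0]>95)&(hsv[...,0]<125)&(hsv[...,1]>120)&roi)
P=W[b&(abs(W[...,2]-.14)<.08)]
# plane
A=np.c_[P[:,:2],np.ones(len(P))];
for _ in range(3):
    c=np.linalg.lstsq(A,P[:,2],rcond=None)[0];r=P[:,2]-A@c;k=abs(r)<.01;A,P=A[k],P[k]
print('flap plane z=ax+by+c',c,'rms',r.std(),'tilt',np.hypot(*c[:2]),'dir',np.degrees(np.arctan2(c[1],c[0])))
q=cv2.minAreaRect(np.argwhere(b)[:,::-1].astype(np.float32));box=cv2.boxPoints(q);
m=ctrl.camera_model('top');K=np.array(m['intrinsics']);R=np.array(m['R']);t=np.array(m['t']);C=-R.T@t
cn,_=cv2.findContours(b.astype(np.uint8),0,2);h=cv2.convexHull(max(cn,key=len))
quad=cv2.approxPolyDP(h,6,True)[:,0]
for u,v in quad:
    r=R.T@np.linalg.solve(K,[u,v,1]);s=(c[0]*C[0]+c[1]*C[1]+c[2]-C[2])/(r[2]-c[0]*r[0]-c[1]*r[1]);print('corner',u,v,(C+s*r).round(4))
# knob
kr=np.zeros(d.shape,bool);kr[205:232,325:348]=1
kn=big(kr&(hsv[...,1]<90));ys,xs=np.nonzero(kn);print('knob px',xs.mean(),ys.mean(),xs.min(),xs.max(),ys.min(),ys.max(),'pts',np.median(W[kn],0),W[kn][:,2].max())
# tray
tr=np.zeros(d.shape,bool);tr[145:240,150:235]=1
tm=big(tr&(p.max(2)<95)&(hsv[...,1]<60));q=cv2.minAreaRect(np.argwhere(tm)[:,::-1].astype(np.float32));print(q)
B=np.array([onplane('top',u,v,.02) for u,v in cv2.boxPoints(q)]);print(B.round(4),B.mean(0))
for i in range(2):
    e=B[i+1]-B[i];print(np.linalg.norm(e),np.degrees(np.arctan2(e[1],e[0])))
T=p[205//1:232,325:348]
o=p.copy();cv2.drawContours(o,[quad],-1,(0,255,0),1);cv2.drawContours(o,[cv2.boxPoints(q).astype(int)],-1,(0,255,0),1)
save('meas',o,(150,140,400,250),3)
E
```

```text
flap plane z=ax+by+c [-0.17404977 -0.00565537  0.22932841] rms 0.0025267426938454258 tilt 0.1741416240961627 dir -178.13895309949368
corner 371 157 [ 0.604  -0.3042  0.1259]
corner 379 226 [ 0.4192 -0.3096  0.1581]
corner 291 233 [ 0.4072 -0.0803  0.1589]
corner 285 163 [ 0.5936 -0.0725  0.1264]
knob px 335.6741573033708 218.4943820224719 332 340 213 224 pts [ 0.44061862 -0.19334613  0.18573876] 0.1967779335005843
((192.7874755859375, 192.4997100830078), (42.29627990722656, 72.66462707519531), 35.07374954223633)
[[0.479  0.3002 0.02  ]
 [0.6486 0.1767 0.02  ]
 [0.5752 0.0777 0.02  ]
 [0.4066 0.2017 0.02  ]] [0.52735041 0.18908013 0.02      ]
0.20981262285541027 -36.06173027693893
0.12323305468032228 -126.59840093004696
```

View pics/meas.png

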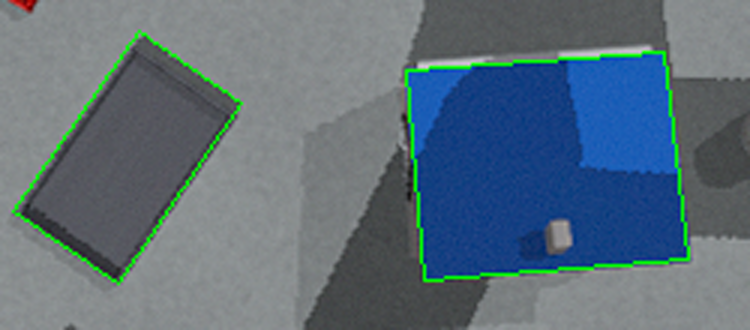

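The overlay fits the flap and the dark tray. Extractor yaw is about 2.5°, flap angle about 0.17 rad, knob near (0.442, -0.194, 0.18). Moving above the knob now.

Emit:
step_arm:
  moves:
    - {"dp": [0.0285, 0.0436, 0.006], "twist": [0, 0, -1.15]}
    - {"dp": [0.0285, 0.0436, 0.006], "twist": [0, 0, -1.15]}
    - {"dp": [0.0285, 0.0436, 0.006], "twist": [0, 0, -1.15]}
    - {"dp": [0.0285, 0.0436, 0.006], "twist": [0, 0, -1.15]}
    - {"dp": [0.0285, 0.0436, 0.006], "twist": [0, 0, -1.15]}
    - {"dp": [0.0285, 0.0436, 0.006], "twist": [0, 0, -1.15]}
    - {"dp": [0.0285, 0.0436, 0.006], "twist": [0, 0, -1.15]}
    - {"dp": [0.0285, 0.0436, 0.006], "twist": [0, 0, -1.15]}
    - {"dp": [0.0285, 0.0436, 0.006], "twist": [0, 0, -1.15]}
    - {"dp": [0.0285, 0.0436, 0.006], "twist": [0, 0, -1.15]}
    - {"dp": [0, 0, 0], "twist": [0, 0, 0]}
  grip: 0.06

```text
t: 1.48
tcp_pos: [0.4459, -0.1779, 0.3462]
orientation: [[0.999, 0.034, -0.001], [0.034, -0.999, 0.01], [-0.0, -0.01, -1.0]]
ft_force: [0.4, 0.5, 0.8]
opening: 0.0601
```

```bash
cat >> h.py <<'E'
def wpt(o,u,v,z):
    "wrist pixel -> world point on height z"
    m=ctrl.camera_model('wrist');K=np.array(m['intrinsics']);T=np.array(m['tool_from_camera'])
    a=np.array([(u-K[0,2])/K[0,0],(v-K[1,2])/K[1,1]]);r=np.linalg.norm(a)
    ray=np.r_[a/r*np.sin(r),np.cos(r)] if r>0 else np.array([0,0,1.])
    R=np.array(o['orientation']);C=o['tcp_pos']+R@T[:3,3];w=R@T[:3,:3]@ray
    return C+w*(z-C[2])/w[2]
E
python3 - <<'E'
from h import *
o,p,d=snap('wrist');save('w1',p,s=1.5)
hsv=cv2.cvtColor(p,cv2.COLOR_RGB2HSV)
b=((hsv[...,0]>95)&(hsv[...,0]<125)&(hsv[...,1]>120)).astype(np.uint8)
cn,_=cv2.findContours(b,1,2)
for c in cn:
    if cv2.contourArea(c)>100: print(cv2.contourArea(c),cv2.boundingRect(c))
# knob candidates: non-blue holes in hull of blue
f=max(cn,key=cv2.contourArea);m=np.zeros_like(b);cv2.drawContours(m,[cv2.convexHull(f)],-1,1,-1)
n,l,s,c=cv2.connectedComponentsWithStats(((m>0)&(b==0)).astype(np.uint8))
for i in range(1,n):
    if s[i,4]>60:print(s[i],c[i],wpt(o,*c[i],.19))
E
```

```text
604.0 (268, 181, 22, 33)
39299.5 (163, 37, 223, 184)
109.0 (487, 2, 14, 22)
[269 182  20  31 560] [277.95892857 197.21785714] [ 0.44712192 -0.1958879   0.19      ]
[238 219  70   2  78] [275.26923077 219.8974359 ] [ 0.4255028  -0.19468713  0.19      ]
```

View pics/w1.png

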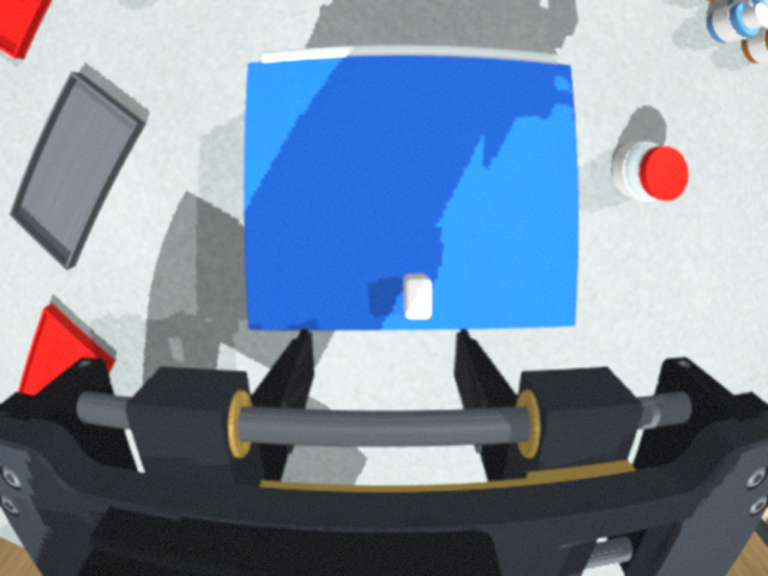

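The wrist view shows the knob at (418,297), giving about (0.445, -0.196), which agrees with the top view. Descending and pinching.

Emit:
step_arm:
  moves:
    - {"dp": [-0.001, -0.018, -0.02], "twist": [-0.5, 0, 0.5]}
    - {"dp": [0, 0, -0.028], "twist": [0, 0, 0]}
    - {"dp": [0, 0, -0.028], "twist": [0, 0, 0]}
    - {"dp": [0, 0, -0.027], "twist": [0, 0, 0]}
    - {"dp": [0, 0, 0], "twist": [0, 0, 0]}

```text
t: 2.15
tcp_pos: [0.44, -0.2024, 0.2381]
orientation: [[0.999, 0.034, -0.005], [0.034, -0.999, 0.0], [-0.005, -0.0, -1.0]]
ft_force: [-0.7, -0.1, 0.2]
opening: 0.06
```

Emit:
step_arm:
  moves:
    - {"dp": [0, 0, 0], "twist": [0, 0, 0]}
    - {"dp": [0, 0, 0], "twist": [0, 0, 0]}
    - {"dp": [0, 0, 0], "twist": [0, 0, 0]}
    - {"dp": [0, 0, 0], "twist": [0, 0, 0]}
  grip: 0
  grip_force: 25

```text
t: 2.65
tcp_pos: [0.4405, -0.202, 0.2414]
orientation: [[1.0, 0.031, -0.002], [0.031, -0.999, 0.006], [-0.002, -0.006, -1.0]]
ft_force: [-0.4, 18.3, 0.6]
opening: 0.0256
```

Emit:
step_arm:
  moves:
    - {"dp": [0.001, 0.005, 0.001], "twist": [-0.3, 0, 0.4]}
    - {"dp": [0, 0, 0], "twist": [0, 0, 0]}
    - {"dp": [0, 0, 0], "twist": [0, 0, 0]}
    - {"dp": [0, 0, 0], "twist": [0, 0, 0]}

```text
t: 3.15
tcp_pos: [0.4413, -0.1966, 0.2425]
orientation: [[0.999, 0.04, -0.003], [0.04, -0.999, -0.0], [-0.003, 0.0, -1.0]]
ft_force: [0.6, -0.2, -1.6]
opening: 0.0161
```

Emit:
step_arm:
  moves:
    - {"dp": [0.006, 0.0003, 0.0127], "twist": [0, 0, 0]}
    - {"dp": [0.0067, 0.0003, 0.0122], "twist": [0, 0, 0]}
    - {"dp": [0.0077, 0.0003, 0.0116], "twist": [0, 0, 0]}
    - {"dp": [0.0086, 0.0004, 0.0109], "twist": [0, 0, 0]}
    - {"dp": [0.0095, 0.0004, 0.0102], "twist": [0, 0, 0]}
    - {"dp": [0.0103, 0.0004, 0.0094], "twist": [0, 0, 0]}

```text
t: 3.9
tcp_pos: [0.4915, -0.1944, 0.3109]
orientation: [[0.999, 0.04, -0.009], [0.04, -0.999, 0.001], [-0.009, -0.001, -1.0]]
ft_force: [-0.4, -1.5, -6.4]
opening: 0.0161
```

Emit:
step_arm:
  moves:
    - {"dp": [0.0119, 0.0005, 0.0088], "twist": [0, 0, 0]}
    - {"dp": [0.0126, 0.0005, 0.0079], "twist": [0, 0, 0]}
    - {"dp": [0.0132, 0.0005, 0.0066], "twist": [0, 0, 0]}
    - {"dp": [0.0138, 0.0006, 0.0055], "twist": [0, 0, 0]}
    - {"dp": [0.0142, 0.0006, 0.0043], "twist": [0, 0, 0]}
    - {"dp": [0.0145, 0.0006, 0.0031], "twist": [0, 0, 0]}

```text
t: 4.65
tcp_pos: [0.5769, -0.1906, 0.3497]
orientation: [[0.999, 0.039, -0.012], [0.039, -0.999, 0.002], [-0.012, -0.002, -1.0]]
ft_force: [-4.2, -1.4, -4.7]
opening: 0.0156
```

Emit:
step_arm:
  moves:
    - {"dp": [0.015, 0.0006, -0.0004], "twist": [0, -0.3, 0]}
    - {"dp": [0.0148, 0.0006, 0], "twist": [0, -0.3, 0]}
    - {"dp": [0.0148, 0.0006, -0.0013], "twist": [0, 0, 0]}
    - {"dp": [0.0146, 0.0006, -0.0025], "twist": [0, 0, 0]}
    - {"dp": [0.0144, 0.0006, -0.0038], "twist": [0, 0, 0]}
    - {"dp": [0.0139, 0.0006, -0.005], "twist": [0, 0, 0]}
    - {"dp": [0.01, 0.0005, -0.0045], "twist": [0, 0, 0]}
    - {"dp": [0, 0, 0], "twist": [0, 0, 0]}

```text
t: 5.65
tcp_pos: [0.6842, -0.1857, 0.3343]
orientation: [[0.999, 0.04, 0.007], [0.04, -0.999, 0.002], [0.007, -0.001, -1.0]]
ft_force: [0.9, 0.4, -1.6]
opening: 0.0151
```

Emit:
step_arm:
  moves:
    - {"dp": [0, 0, 0], "twist": [0, 0, 0]}
    - {"dp": [0, 0, 0], "twist": [0, 0, 0]}
    - {"dp": [0, 0, 0], "twist": [0, 0, 0]}
    - {"dp": [0.001, 0, 0.02], "twist": [0, 0, 0]}
    - {"dp": [0, 0, 0.04], "twist": [0, 0, 0]}
    - {"dp": [0, 0, 0.04], "twist": [0, 0, 0]}
    - {"dp": [0, 0, 0.02], "twist": [0, 0, 0]}
    - {"dp": [-0.05, 0, 0], "twist": [0, 0, 0]}
    - {"dp": [-0.05, 0, 0], "twist": [0, 0, 0]}
    - {"dp": [-0.05, 0, 0], "twist": [0, 0, 0]}
    - {"dp": [-0.05, 0, 0], "twist": [0, 0, 0]}
    - {"dp": [0, 0, 0], "twist": [0, 0, 0]}
  grip: 0.05

```text
t: 7.15
tcp_pos: [0.4795, -0.1853, 0.4644]
orientation: [[0.999, 0.04, 0.015], [0.04, -0.999, -0.001], [0.015, 0.002, -1.0]]
ft_force: [0.9, -0.7, 0.2]
opening: 0.0501
```

```bash
python3 - <<'E'
from h import *
o,p,d=snap('wrist');np.savez('w2.npz',p=p)
_,q,_=snap('top');_,r,_=snap('side')
a=cv2.resize(p,(512,384));P=np.vstack([np.hstack([p[0:300,100:412],q[100:300,220:420].repeat(1,0).__getitem__(slice(None)) if 0 else cv2.resize(q[110:290,240:428],(312,300))])])
s=cv2.resize(r[120:220,230:330],(312,300))
save('w2',np.hstack([P,s])[:, :],s=.85)
hsv=cv2.cvtColor(p,cv2.COLOR_RGB2HSV)
for nm,lo,hi in(('orange',5,20),('blue',95,125)):
    b=((hsv[...,0]>=lo)&(hsv[...,0]<=hi)&(hsv[...,1]>130)&(hsv[...,2]>50)).astype(np.uint8)
    cn,_=cv2.findContours(b,0,2)
    for c in cn:
        if cv2.contourArea(c)>60:
            R=cv2.minAreaRect(c);print(nm,R,wpt(o,*R[0],.108).round(4),[wpt(o,*x,.108).round(4)[:2] for x in cv2.boxPoints(R)])
print(o['tcp_pos'],o['orientation'])
E
```

```text
orange ((471.5566101074219, 55.198116302490234), (17.44478988647461, 11.126203536987305), 74.05460357666016) [ 0.7003 -0.5682  0.108 ] [array([ 0.7087, -0.5486]), array([ 0.7216, -0.5762]), array([ 0.6919, -0.5888]), array([ 0.6796, -0.5608])]
orange ((442.43896484375, 15.951224327087402), (25.422863006591797, 13.270176887512207), 65.224853515625) [ 0.7585 -0.4999  0.108 ] [array([ 0.7689, -0.4756]), array([ 0.788 , -0.5033]), array([ 0.7484, -0.5255]), array([ 0.7302, -0.4971])]
blue ((235.5, 149.0), (22.0, 7.0), 90.0) [ 0.4962 -0.1547  0.108 ] [array([ 0.5129, -0.1489]), array([ 0.5133, -0.1596]), array([ 0.4793, -0.1605]), array([ 0.4789, -0.1497])]
blue ((280.5, 40.5), (81.0, 293.0), 90.0) [ 0.6654 -0.216   0.108 ] [array([0.7409, 0.0188]), array([ 0.7808, -0.4676]), array([ 0.6322, -0.4664]), array([0.6028, 0.0096])]
[ 0.47951888 -0.18533489  0.4643773 ] [[ 0.99909911  0.03953436  0.01542748]
 [ 0.03955679 -0.99921666 -0.00115157]
 [ 0.01536987  0.0017608  -0.99988033]]
```

View pics/w2.png

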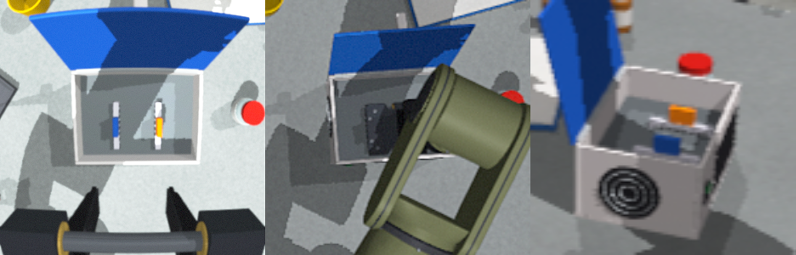

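The flap stays open in all three views. The orange tab stands in the -y slot (right in the wrist view, about px (288,150)), the blue tab in the +y slot at (235,149). An enlarged crop will confirm and refine this.

```bash
python3 - <<'E'
from h import *
p=np.load('w2.npz')['p'];o=ctrl.get_obs()
c=p[100:200,200:340].astype(int)
hsv=cv2.cvtColor(p,cv2.COLOR_RGB2HSV)
b=np.zeros(p.shape[:2],np.uint8);b[100:200,200:340]=((hsv[...,0]>=4)&(hsv[...,0]<=32)&(hsv[...,1]>110)&(hsv[...,2]>60))[100:200,200:340]
cn,_=cv2.findContours(b,0,2)
q=p.copy()
for k in cn:
    if cv2.contourArea(k)>15:
        R=cv2.minAreaRect(k);print(R,wpt(o,*R[0],.108).round(4),[wpt(o,*x,.108).round(4)[:2] for x in cv2.boxPoints(R)])
save('w2c',q,(200,100,340,200),4)
E
```

```text
((287.0, 149.5), (23.0, 8.0), 90.0) [ 0.5011 -0.2331  0.108 ] [array([ 0.5185, -0.226 ]), array([ 0.5191, -0.2382]), array([ 0.4836, -0.2404]), array([ 0.483, -0.228])]
```

View pics/w2c.png

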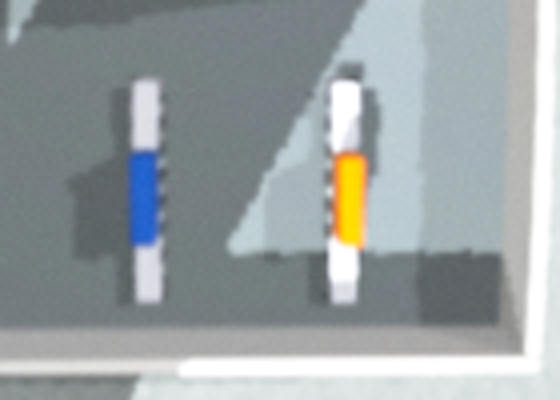

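The crop confirms the orange tab at crop px (350,200), which is about (0.499, -0.2325), and the blue one at (145,200). Approaching the orange tab.

Emit:
step_arm:
  moves:
    - {"dp": [0.009, -0.023, -0.01], "twist": [0, 0.4, 0.3]}
    - {"dp": [0.009, -0.023, -0.03], "twist": [0, 0.4, 0.2]}
    - {"dp": [0, 0, -0.04], "twist": [0, 0, 0]}
    - {"dp": [0, 0, -0.04], "twist": [0, 0, 0]}
    - {"dp": [0, 0, -0.04], "twist": [0, 0, 0]}
    - {"dp": [0, 0, -0.02], "twist": [0, 0, 0]}
    - {"dp": [0, 0, 0], "twist": [0, 0, 0]}

```text
t: 8.18
tcp_pos: [0.5086, -0.2333, 0.2771]
orientation: [[0.998, 0.055, -0.001], [0.055, -0.998, 0.002], [-0.0, -0.002, -1.0]]
ft_force: [0.8, -0.5, -0.6]
opening: 0.0503
```

```bash
python3 - <<'E'
from h import *
o,p,d=snap('wrist');save('w3',p,(130,60,400,320),2)
hsv=cv2.cvtColor(p,cv2.COLOR_RGB2HSV)
b=((hsv[...,0]>=4)&(hsv[...,0]<=32)&(hsv[...,1]>110)&(hsv[...,2]>60)).astype(np.uint8);b[:,:180]=0;b[:,390:]=0;b[:100]=0
cn,_=cv2.findContours(b,0,2)
for k in cn:
    if cv2.contourArea(k)>30:
        R=cv2.minAreaRect(k);print(R,wpt(o,*R[0],.108).round(4),[wpt(o,*x,.108).round(4)[:2] for x in cv2.boxPoints(R)])
print(o['tcp_pos'],o['orientation'])
E
```

```text
((284.6662902832031, 321.232666015625), (11.78039264678955, 209.3715057373047), 87.44890594482422) [ 0.3565 -0.2747  0.108 ] [array([ 0.3479, -0.1526]), array([ 0.3676, -0.4032]), array([ 0.3474, -0.4104]), array([ 0.3278, -0.1515])]
((337.3444519042969, 283.48809814453125), (45.11111831665039, 13.750450134277344), 88.02507019042969) [ 0.4112 -0.3269  0.108 ] [array([ 0.4394, -0.3134]), array([ 0.4401, -0.3283]), array([ 0.3793, -0.3425]), array([ 0.3791, -0.3259])]
((256.2895202636719, 200.5254669189453), (11.445657730102539, 39.269893646240234), 1.8476102352142334) [ 0.5017 -0.234   0.108 ] [array([ 0.4819, -0.229 ]), array([ 0.5204, -0.2283]), array([ 0.5207, -0.2387]), array([ 0.4821, -0.2399])]
[ 0.50858026 -0.23327637  0.27706477] [[ 9.98461237e-01  5.54516183e-02 -5.25076685e-04]
 [ 5.54524119e-02 -9.98459982e-01  1.64159660e-03]
 [-4.33238869e-04 -1.66818734e-03 -9.99998515e-01]]
```

View pics/w3.png

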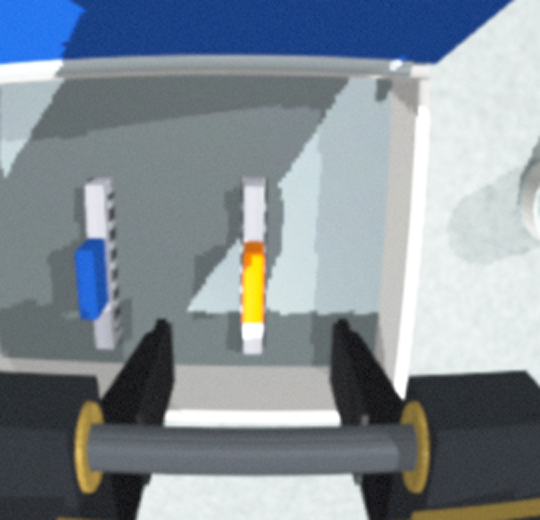

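The orange tab is centred between the fingers at crop px (253,283), at about (0.502, -0.234).

Emit:
step_arm:
  moves:
    - {"dp": [-0.006, 0, -0.02], "twist": [0, 0, -0.7]}
    - {"dp": [0, 0, -0.035], "twist": [0, 0, 0]}
    - {"dp": [0, 0, -0.03], "twist": [0, 0, 0]}
    - {"dp": [0, 0, -0.022], "twist": [0, 0, 0]}
    - {"dp": [0, 0, 0], "twist": [0, 0, 0]}

```text
t: 8.85
tcp_pos: [0.5045, -0.235, 0.1736]
orientation: [[0.999, 0.041, 0.012], [0.041, -0.999, -0.006], [0.012, 0.006, -1.0]]
ft_force: [-0.2, -0.8, 0.1]
opening: 0.05
```

Emit:
step_arm:
  moves:
    - {"dp": [-0.0025, 0.001, -0.008], "twist": [-0.3, 0.6, 0]}
    - {"dp": [0, 0, -0.008], "twist": [0, 0, 0]}
    - {"dp": [0, 0, 0], "twist": [0, 0, 0]}

```text
t: 9.22
tcp_pos: [0.5032, -0.2349, 0.1599]
orientation: [[0.999, 0.041, 0.006], [0.041, -0.999, -0.015], [0.005, 0.015, -1.0]]
ft_force: [-0.8, -0.1, 0.6]
opening: 0.05
```

Emit:
step_arm:
  moves:
    - {"dp": [-0.001, 0.001, -0.003], "twist": [0.8, 0.3, 0]}
    - {"dp": [0, 0, 0], "twist": [0, 0, 0]}
    - {"dp": [0, 0, 0], "twist": [0, 0, 0]}
    - {"dp": [0, 0, 0], "twist": [0, 0, 0]}
    - {"dp": [0, 0, 0], "twist": [0, 0, 0]}
  grip: 0
  grip_force: 30

```text
t: 9.85
tcp_pos: [0.5028, -0.2342, 0.1581]
orientation: [[0.999, 0.041, 0.002], [0.041, -0.999, -0.001], [0.002, 0.001, -1.0]]
ft_force: [-0.6, 0.4, -0.9]
opening: 0.0099
```

Gripped at 9.9 mm, level and with low force. Lifting straight up.

Emit:
step_arm:
  moves:
    - {"dp": [0, 0, 0.015], "twist": [0, 0, 0]}
    - {"dp": [0, 0, 0.02], "twist": [0, 0, 0]}
    - {"dp": [0, 0, 0.02], "twist": [0, 0, 0]}
    - {"dp": [0, 0, 0.02], "twist": [0, 0, 0]}

```text
t: 10.35
tcp_pos: [0.5016, -0.2333, 0.2349]
orientation: [[0.999, 0.041, -0.001], [0.041, -0.999, 0.002], [-0.001, -0.002, -1.0]]
ft_force: [0.5, 0.2, -2.0]
opening: 0.0099
```

Emit:
step_arm:
  moves:
    - {"dp": [0, 0, 0.03], "twist": [0, 0, 0]}
    - {"dp": [0, 0, 0.03], "twist": [0, 0, 0]}
    - {"dp": [0, 0, 0.03], "twist": [0, 0, 0]}
    - {"dp": [0, 0, 0.03], "twist": [0, 0, 0]}
    - {"dp": [-0.005, 0.02, 0.01], "twist": [0, 0, 0]}
    - {"dp": [-0.005, 0.03, 0], "twist": [0, 0, 0]}
    - {"dp": [-0.005, 0.03, 0], "twist": [0, 0, 0]}
    - {"dp": [0, 0.03, 0], "twist": [0, 0, 0]}
    - {"dp": [0, 0.03, 0], "twist": [0, 0, 0]}
    - {"dp": [0, 0.03, 0], "twist": [0, 0, 0]}
    - {"dp": [0, 0.03, 0], "twist": [0, 0, 0]}
    - {"dp": [0.005, 0.03, 0], "twist": [0, 0, -3]}
    - {"dp": [0.005, 0.03, 0], "twist": [0, 0, -4]}
    - {"dp": [0.005, 0.03, 0], "twist": [0, 0, -5]}
    - {"dp": [0.005, 0.03, 0], "twist": [0, 0, -5]}
    - {"dp": [0.005, 0.03, 0], "twist": [0, 0, -5]}
    - {"dp": [0.005, 0.03, 0], "twist": [0, 0, -5]}
    - {"dp": [0.005, 0.02, -0.01], "twist": [0, 0, -5]}
    - {"dp": [0, 0.01, -0.01], "twist": [0, 0, -4]}
    - {"dp": [0, 0, 0], "twist": [0, 0, 0]}

```text
t: 12.85
tcp_pos: [0.5027, 0.2035, 0.3445]
orientation: [[0.826, -0.564, -0.014], [-0.564, -0.826, 0.008], [-0.017, 0.001, -1.0]]
ft_force: [-0.3, 0.1, -1.3]
opening: 0.0101
```

```bash
python3 - <<'E'
from h import *
o,p,d=snap('wrist');_,s,_=snap('side');_,t,_=snap('top')
save('w4',np.hstack([cv2.resize(p,(400,300)),cv2.resize(s[60:345,130:510],(400,300))]))
hsv=cv2.cvtColor(p,cv2.COLOR_RGB2HSV)
np.savez('w4.npz',p=p,s=s,t=t)
print(o['tcp_pos'],o['orientation'].round(3).tolist())
E
```

```text
[0.50270589 0.20348885 0.34449412] [[0.826, -0.564, -0.014], [-0.564, -0.826, 0.008], [-0.017, 0.001, -1.0]]
```

View pics/w4.png

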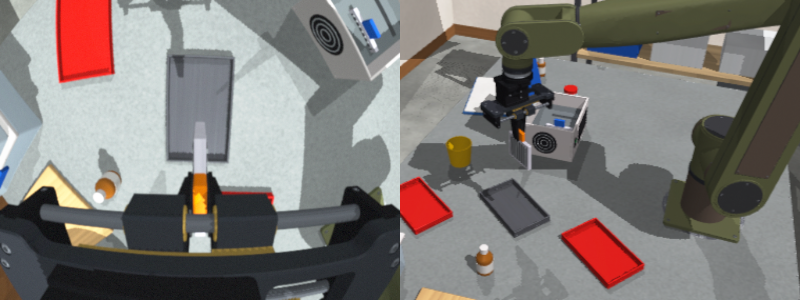

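Still held, hanging upright; wrist px (200,110) shows the dark tray ahead and parallel. Blue filter remains in its slot and the flap is open. One second measurement of the tray from the wrist view.

```bash
python3 - <<'E'
from h import *
o=ctrl.get_obs();p=np.load('w4.npz')['p'];hsv=cv2.cvtColor(p,cv2.COLOR_RGB2HSV)
m=((p.max(2)<125)&(hsv[...,1]<50)).astype(np.uint8);m[:60]=0;m[210:]=0;m[:,:200]=0;m[:,310:]=0
n,l,s,c=cv2.connectedComponentsWithStats(m);i=1+s[1:,4].argmax();print(s[i])
cn,_=cv2.findContours((l==i).astype(np.uint8),0,2);h=cv2.convexHull(cn[np.argmax([len(k) for k in cn])])[:,0]
W=np.array([wpt(o,*x,.02)[:2] for x in h.astype(float)],np.float32)
R=cv2.minAreaRect(W*1000);print(R);B=cv2.boxPoints(R);print(B)
for a in(0,1):e=B[a+1]-B[a];print(np.hypot(*e),np.degrees(np.arctan2(e[1],e[0])))
# held filter orientation via tool
x=o['orientation'][:,0];print('tool yaw',np.degrees(np.arctan2(x[1],x[0])))
E
```

```text
[ 213   69   86  138 2514]
((526.1542358398438, 189.55877685546875), (118.53688049316406, 199.32373046875), 54.3505859375)
[[410.6261  199.48267]
 [572.5962   83.31201]
 [641.6824  179.63489]
 [479.71228 295.80554]]
199.32368 -35.649418
118.5369 54.350567
tool yaw -34.4250259064307
```

Emit:
step_arm:
  moves:
    - {"dp": [0.012, -0.007, -0.015], "twist": [-0.4, -0.8, -1.2]}
    - {"dp": [0.011, -0.007, -0.02], "twist": [0, 0, 0]}
    - {"dp": [0, 0, -0.02], "twist": [0, 0, 0]}
    - {"dp": [0, 0, -0.015], "twist": [0, 0, 0]}
    - {"dp": [0, 0, 0], "twist": [0, 0, 0]}
    - {"dp": [0, 0, 0], "twist": [0, 0, 0]}

```text
t: 13.75
tcp_pos: [0.5271, 0.1867, 0.2742]
orientation: [[0.813, -0.583, 0.004], [-0.583, -0.813, 0.003], [0.002, -0.005, -1.0]]
ft_force: [-0.0, 0.4, -1.0]
opening: 0.01
```

Emit:
step_arm:
  moves:
    - {"dp": [-0.001, 0.002, -0.006], "twist": [-0.15, 0.2, 0]}
    - {"dp": [0, 0, 0], "twist": [0, 0, 0]}
    - {"dp": [0, 0, 0], "twist": [0, 0, 0]}
    - {"dp": [0, 0, 0], "twist": [0, 0, 0]}
    - {"dp": [0, 0, 0], "twist": [0, 0, 0]}
    - {"dp": [0, 0, 0], "twist": [0, 0, 0]}
    - {"dp": [0, 0, 0], "twist": [0, 0, 0]}
    - {"dp": [0, 0, 0], "twist": [0, 0, 0]}

```text
t: 14.75
tcp_pos: [0.5268, 0.1894, 0.2703]
orientation: [[0.813, -0.582, 0.005], [-0.582, -0.813, 0.001], [0.003, -0.003, -1.0]]
ft_force: [1.2, 0.1, -1.9]
opening: 0.0101
```

```bash
python3 - <<'E'
from h import *
o,p,d=snap('wrist');_,s,ds=snap('side')
save('w5',np.hstack([cv2.resize(p,(400,300)),cv2.resize(s[60:345,130:510],(400,300))]))
W=world('side',ds);hsv=cv2.cvtColor(s,cv2.COLOR_RGB2HSV)
k=(np.linalg.norm(W[...,:2]-[.526,.19],axis=-1)<.06)&(W[...,2]>.08)&(W[...,2]<.19)&(ds>0)
P=W[k];c=P.mean(0);u,sv,vt=np.linalg.svd(P-c);print(len(P),c,P.min(0),P.max(0),'normal',vt[2],'tilt',np.degrees(np.arcsin(vt[2][2])),'yaw',np.degrees(np.arctan2(-vt[2][0],vt[2][1])))
ys,xs=np.nonzero(k);low=[(xs[ys==y].min(),xs[ys==y].max(),y) for y in sorted(set(ys))[-6:]];print(low)
print(o['tcp_pos'],o['orientation'].round(4).tolist(),abs(o['joint_velocities']).max(),o['opening'])
E
```

```text
346 [0.51687087 0.20226285 0.15725025] [0.48181139 0.1695483  0.12009588] [0.56081371 0.22483938 0.18982154] normal [ 0.55000455  0.83515691 -0.00281674] tilt -0.16138737725927613 yaw -33.36747458560454
[(np.int64(239), np.int64(247), np.int64(231)), (np.int64(240), np.int64(247), np.int64(232)), (np.int64(241), np.int64(247), np.int64(233)), (np.int64(242), np.int64(247), np.int64(234)), (np.int64(243), np.int64(247), np.int64(235)), (np.int64(244), np.int64(246), np.int64(236))]
[0.52677055 0.18940376 0.27026272] [[0.813, -0.5822, 0.0045], [-0.5822, -0.813, 0.001], [0.0031, -0.0034, -1.0]] 0.0015811298365734651 0.010102343902536767
```

View pics/w5.png

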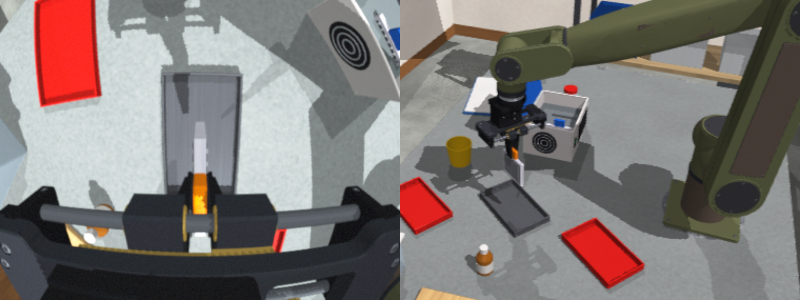

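Filter upright over the tray, lower edge at about 0.12 m. A last numeric check of the flap and bystanders, then hand-in.

```bash
python3 - <<'E'
from h import *
_,t,d=snap('top');W=world('top',d);h=cv2.cvtColor(t,cv2.COLOR_RGB2HSV)
b=(h[...,0]>95)&(h[...,0]<125)&(h[...,1]>120)&(d>0)&(W[...,0]>.55)&(W[...,0]<.75)&(W[...,1]<0)&(W[...,1]>-.33)
print('flap top z',np.percentile(W[b][:,2],[5,95]),b.sum())
z=np.load('top0.npz')
for n,(x0,y0,x1,y1) in dict(bottle=(95,185,122,212),jar=(395,165,430,200),cup=(215,80,260,128)).items():
    r=[]
    for im in(z['p'],t):
        hh=cv2.cvtColor(im,cv2.COLOR_RGB2HSV)[y0:y1,x0:x1];m=(hh[...,1]>120)&(hh[...,2]>50);r.append(np.argwhere(m).mean(0).round(1))
    print(n,r)
o=ctrl.get_obs();print(o['t'],o['opening'],o['ft_force'])
ctrl.sign_off()
E
```

```text
flap top z [0.13520376 0.30607499] 2725
bottle [array([16.7, 13. ]), array([16.6, 13. ])]
jar [array([17.7, 18.7]), array([17.7, 18.6])]
cup [array([24.7, 24.2]), array([24.9, 24. ])]
14.9 0.009564797248906158 [-0.47571559 -0.54376325 -0.52788703]
the job is handed in; nothing more can be done
```

I lifted the flap to about 1.86 rad and it stayed open after I let go of the knob. I then drew the orange-tabbed filter out of the -y slot and handed the job in at 14.9 s, with the filter still held over the dark tray.

Last checks:
- **Flap:** its top edge stands at about 0.31 m, so it is still open.
- **Blue filter:** it was still in its slot in the last side view.
- **Bystanders:** the bottle, jar and cup have not moved, to within 0.3 px in the top view.
- **Position and height:** the gripper is within about 1 mm of the tray centre I measured. The filter's lower edge is at z ≈ 0.12 m, about 10 cm above the tray's rim.
- **Upright and still:** the filter's tilt is about 0.2° and the joints are at rest.
- **Alignment (readings disagree):** the tool's yaw is -35.6° and the tray's is -35.7°. The coarse side-camera depth fit put the filter at -33.4°. I judged that 2° difference to be depth noise and did not correct it.

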